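# Start the vial-block hotplate stirrer

### The arm

A 6-joint arm with a two-finger parallel gripper is mounted at the origin on the work surface. World frame = base frame: x ahead of the robot, y to its left, z up, the work surface at z = 0. Lengths are in m, angles in rad, forces in N, time in s.
With the tool pointing down it reaches from about 0.3 to 0.875 m from the base axis. Payload 6.4 kg.
Tool frame: the origin (TCP) lies where the fingers leave the gripper's body, on its centre line; the fingertips stand 73 mm ahead of it and the grasp point (between the pads) lies 54 mm ahead of it (ctrl.pinch_z is the distance from the TCP to the grasp point, in m); z points along the fingers, y is the direction in which the jaws open and shut (so a half turn about z gives the same grasp; the last joint's range is limited). The gripper opens to 85 mm and grips with 20 to 120 N. Pads are 22 mm wide; open, the fingers measure 114 mm over their backs; the gripper's body (76 mm by 85 mm) begins 54 mm behind the grasp point. The pads swing forward as they close: fully open they stand 13 mm farther back than shut.
Start: joints at [1.092, 0.181, 1.607, -0, 1.354, -0.206], TCP at [0.155, 0.554, 0.304] pointing down, gripper open.
Joint ranges: [-2.99, 2.99], [-0.89, 2.07], [0.3, 2.58], [-1.14, 4.28], [0, 2.63], [-3.12, 3.12]. Speed limits (rad/s): [2.57, 2.57, 3.01, 3.14, 3.14, 3.14].

### API

Orientations are given as a unit quaternion [w, x, y, z].
In Python, from bench import ctrl, camera, camera_model gives the robot as it stands.
- The arm moves only by the tool arm_command, never from a script. Its argument "series" is a list of rows, each a list of 7 numbers: the shift along the tool's x, y, z in m, then the turn, a rotation vector about the tool's x, y, z in degrees, then the finger opening in m, from 0 to 0.0854. In form: [[tx, ty, tz, rx, ry, rz, gripper], ...]. A call has exactly 5 rows; each row is the pose to reach, as a shift and turn from the pose commanded when the call began, along the tool's axes at that moment; what a row does not reach only later rows make up. A row lasts 1/10 s, in which the tool goes at most 50 mm and 8.59 degrees, less where a joint would pass 70% of its speed; a pose out of reach is approached as far as the arm can. A call with a gripper value outside its range is refused whole. The fingers move at their own pace and stop on an object; the grip force is fixed at half the most. Time passes only in rows, so rows that repeat a pose let the fingers close, or fill a call up. It gives the time, the measured TCP pose, the force and the opening at its end, in the units of the state.
- ctrl.get_obs(): the state, without advancing time (a new reading comes with each control period).
- camera(name): name is "scene" or "top" or "wrist"; returns (picture, depth): 400x640x3 uint8, red, green, blue; 400x640 float32, m along the optical axis (not along the pixel's ray), 0 where there is no reading.
- camera_model(name): a dict with "K" (3x3 intrinsics, pixels), "position" and "attitude" of the camera in the world. Camera axes: x right, y down, z forward; pixel columns grow to the right and rows downward; lengths in m; the calibration is good to about 2 mm. A picture is of the moment at which its call begins: read the wrist's pose just before it. camera_model takes no time and is no camera call; for the wrist camera it gives the pose at the moment of the call.
- ctrl.hand_in(): hands the job in, once; it reports no verdict.
The state is a dict: "time_s": time; "q": joint angles; "dq": joint speeds; "joint_efforts": joint torques, N m; "eef_pos": TCP position; "eef_rot": TCP orientation; "wrist_force": force on the tool from outside, world axes, zero at the start; "torque": the same for the moment, N m; "opening": opening from 0.0 (shut) to 1.0 (fully open).
Only numpy, scipy, OpenCV 4.12 (cv2) and the standard library are available. Lean on these libraries where they do the work, as an engineer would, in place of code of your own. Each camera call takes 0.05 s, during which the arm holds its last target. There are 200 camera calls.

### The job

Start the white hotplate stirrer that carries the aluminium vial block: press down the green end of its rocker switch first, then push its blue stir button fully in, and only then push its orange heat button fully in (everything stays where you push it). Use nothing but pushes of the fingers; leave the blue stirrer's controls alone, and do not shift or pick up the vials, the block or anything else standing about. Finish with the hand clear.

Things in the scene. Friction and masses are not known exactly. Their poses are not given: they have to be found in the camera images.
- white_stirrer: White hotplate stirrer, fixed, with the vial block on it. Origin: centre of underside; x from panel to back, z up. In mm: 190 wide (y), 280 deep (x -140 to 140), 84 high; round plate radius 75 at x +50, top 105 high. Front 100 mm: control panel sloping up 0.3 rad towards +x from 50 high; in a row at x -93 (panel 64.5 high): rocker (pivot y +57), blue stir button (y 0), orange heat button (y -52).
- switch (a joint): Mains rocker of the white stirrer. 22 x 50 mm, long across (y): green half (+y) and grey half (-y), 25 mm each, meeting at 0.5 rad. 0 = off: grey flat, green end stands 20 mm off the panel. 0.5 rad = on: green flat, 8 mm off the panel. Starts near 0, stays where left; about 3 N on the green half turns it.
- switch_green (a point): Point on the face of the green half of the white stirrer's rocker, 18 mm out from the pivot; moves with the rocker. Its z axis is the panel's normal tipped with the rocker.
- stir (a joint): Blue stir button of the white stirrer. Radius 11.5 mm; stands 14 mm off the panel at 0 (out), 6 mm at 0.008 m (fully in). Starts at 0 to 0.001. Moves along the panel's normal (0.3 rad from vertical), takes 3 to 4 N, and stays in: no spring back.
- stir_top (a point): Centre of the face of the cap; its z axis is the panel's normal, pointing out, and its x axis points up the slope.
- heat (a joint): Orange heat button of the white stirrer. Radius 11.5 mm; stands 14 mm off the panel at 0 (out), 6 mm at 0.008 m (fully in). Starts at 0 to 0.001. Moves along the panel's normal (0.3 rad from vertical), takes 3 to 4 N, and stays in: no spring back.
- heat_top (a point): Centre of the face of the cap; its z axis is the panel's normal, pointing out, and its x axis points up the slope.
- blue_stirrer: The blue hotplate stirrer, already running (rocker on, blue button in), with a capped bottle on its plate; same size, frame and control layout as the white one. To be left alone.
- b_switch_green (a point): Same point of the blue stirrer's rocker (already on).
- b_stir_top (a point): Face of the blue stirrer's stir button (already in).
- b_heat_top (a point): Face of the blue stirrer's heat button (out).
- block: Loose aluminium vial block, 84 x 84 x 36 mm, four holes 22 mm deep, standing on the white stirrer's plate. Origin: centre of its underside.
- vial1: Capped amber glass vial, 21 mm wide, 56 mm high, loose in a hole of the block, its top 175 mm above the bench. Origin: centre of its underside.
- vial2: Second vial like vial1.
- media_bottle: Capped clear glass bottle with a blue cap, radius 36 mm, 140 mm high, loose on the blue stirrer's plate (top about 245 mm above the bench). Origin: underside.
- jar: White jar with red cap, radius 45 mm, 120 mm high, loose on the bench to the left. Origin: underside.
- beaker: Empty glass beaker, radius 35 mm, 90 mm high, loose on the bench to the right. Origin: underside.
- petri: Closed petri dish, radius 46 mm, 17 mm high, loose on the bench to the left, nearer the robot than the jar. Origin: underside.
- spatula: Narrow steel lab spatula, 220 mm long, 18 mm wide, 5 mm thick, lying on the bench in front of the stirrers. Origin: middle, underside; x along it.

How it is judged:
By the outcome, as a careful person would: the job done as asked, in the order asked, and still so for the second after the job is handed in, with the robot touching nothing.
It also fails if it takes over 48 s, if anything falls off the work surface, if the arm or the gripper's body presses on something with over 40 N, if the wrist force passes 120 N, or if a joint passes its speed limit or range.

## Working session

There is one attempt and no reset: what is moved stays moved. The work goes in short steps, Python scripts to look and compute and a tool call to move; the robot and the scene stay as the last step left them, time stands still between calls to the robot, and variables do not carry over. Pictures are saved under pics/ and viewed, about 8 in all and at most 12, crops included, and the job is handed in when it is done.

Besides the shell and the picture viewer there is one more tool, called by a JSON object that holds its "fn" and its "kwargs". arm_command: Moves the arm, as the interface text tells. Its arguments: {"type":"object","properties":{"series":{"type":"array","items":{"type":"array","items":{"type":"number"}}}},"required":["series"]}

```bash
ls; mkdir -p pics; cat > h.py <<'E'
import numpy as np, cv2
from scipy.spatial.transform import Rotation as R
from bench import ctrl, camera, camera_model
def snap(n,f):
    m=camera_model(n); p,d=camera(n); np.savez('pics/'+f+'.npz',p=p,d=d)
    cv2.imwrite('pics/'+f+'.png',p[:,:,::-1]); return p,d,m
def rot(m):
    a=np.array(m['attitude'],float)
    return a if a.shape==(3,3) else R.from_quat(a[[1,2,3,0]]).as_matrix()
def pt(m,u,v,depth):
    K=np.array(m['K']); c=np.linalg.inv(K)@np.array([u,v,1])*depth
    return rot(m)@c+np.array(m['position'])
E
python3 - <<'E'
from h import *
for n in ['scene','top']:
    p,d,m=snap(n,n+'0'); print(n,m)
o=ctrl.get_obs(); print(o)
a=cv2.imread('pics/scene0.png');b=cv2.imread('pics/top0.png')
E
```

```text
pics
scene {'K': array([[372.76532729,   0.        , 319.32036434],
       [  0.        , 372.76532729, 198.96424756],
       [  0.        ,   0.        ,   1.        ]]), 'position': array([ 1.42384158, -0.11417203,  0.74722023]), 'attitude': array([-0.33802173,  0.66824851,  0.58920641, -0.30334971])}
top {'K': array([[512.24330622,   0.        , 321.98864216],
       [  0.        , 512.24330622, 197.28602857],
       [  0.        ,   0.        ,   1.        ]]), 'position': array([ 0.40207334, -0.01132017,  1.53146421]), 'attitude': array([ 0.02735776, -0.70157656,  0.71166948, -0.02384189])}
{'time_s': 0.1, 'q': array([ 1.09176011e+00,  1.81487292e-01,  1.60788589e+00,  2.84876325e-05,
        1.35380159e+00, -2.06278850e-01]), 'dq': array([-0.000279  , -0.00272857, -0.00393019,  0.00130717,  0.00071713,
        0.00032325]), 'joint_efforts': array([ 2.90672997e-04, -4.45884240e+01, -3.52236235e+01, -2.63866923e-04,
        4.29852502e-03,  6.50537595e-05]), 'eef_pos': array([0.15468686, 0.55341453, 0.30307329]), 'eef_rot': array([-2.78888254e-04,  1.35959330e-01,  9.90714103e-01, -7.40399364e-04]), 'wrist_force': array([ 0.10252005, -0.29664379, -0.05005257]), 'torque': array([ 0.02809504,  0.01876595, -0.03062485]), 'opening': 0.9986223982955086}
```

View pics/scene0.png

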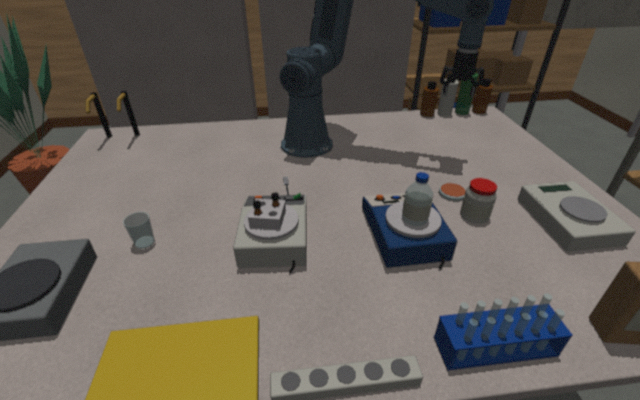

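View pics/top0.png

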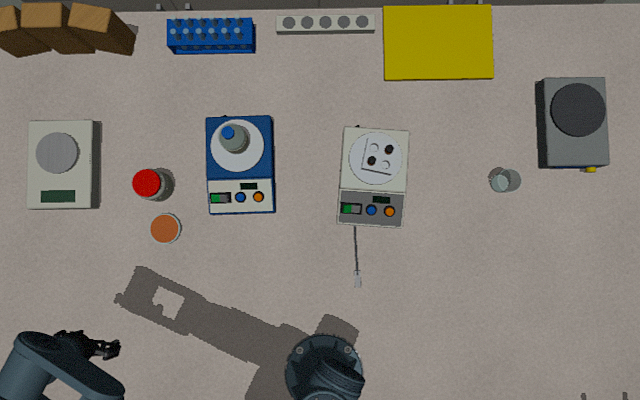

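The scene view has the white stirrer at about (272,225) with the block on it and the blue one at (410,225). In the top view, the white stirrer's panel faces the robot: green at (350,208), blue button (371,210), orange (389,211). The spatula lies in front of it, around (357,255).

```bash
cat >> h.py <<'E'
def masks(p):
    h=cv2.cvtColor(p,cv2.COLOR_RGB2HSV); H,S,V=[h[...,i].astype(int) for i in range(3)]
    return dict(green=(H>50)&(H<80)&(S>120)&(V>60),blue=(H>98)&(H<120)&(S>120)&(V>60),orange=(H>8)&(H<22)&(S>150)&(V>100))
def blobs(mask,amin=15):
    n,l,s,c=cv2.connectedComponentsWithStats(mask.astype(np.uint8))
    return [(c[i],s[i,4],l==i) for i in range(1,n) if s[i,4]>=amin]
def ray(m,u,v,z):
    a=pt(m,u,v,1.); o=np.array(m['position']); return o+(a-o)*(z-o[2])/(a[2]-o[2])
E
python3 - <<'E'
from h import *
f=np.load('pics/top0.npz');p,d=f['p'],f['d'];m=camera_model('top')
for k,M in masks(p).items():
    for c,a,L in blobs(M):
        if 330<c[0]<410 and 190<c[1]<225:
            dd=np.median(d[L]); print(k,c,a,pt(m,*c,dd),ray(m,*c,.08))
for u,v in [(355,228),(358,285),(343,128),(409,130),(402,226),(337,222)]: print(u,v,pt(m,u,v,d[v,u]))
w=camera_model('wrist');o=ctrl.get_obs()
q=o['eef_rot'];Rt=R.from_quat(q[[1,2,3,0]]).as_matrix()
print('cam in tool',Rt.T@(w['position']-o['eef_pos']),Rt.T@rot(w),w['K'])
print(Rt)
E
```

```text
green [346.87096774 208.53225806] 62 [ 0.47454786 -0.07504567  0.07769539] [ 0.47443297 -0.07494465  0.08      ]
blue [370.86206897 209.94827586] 58 [ 0.46952517 -0.14301895  0.07815356] [ 0.46943947 -0.14285162  0.08      ]
orange [389.25       211.34615385] 52 [ 0.46482685 -0.19512169  0.07773964] [ 0.46472928 -0.1948359   0.08      ]
355 228 [ 0.41991441 -0.10155375  0.00202796]
358 285 [ 0.25197978 -0.10703861  0.00563497]
343 128 [ 0.70614294 -0.06797676  0.07838105]
409 130 [ 7.13299368e-01 -2.70350356e-01  4.11428928e-04]
402 226 [ 0.42388053 -0.24161812  0.00201309]
337 222 [ 0.4374101  -0.04708276  0.04928384]
cam in tool [ 7.93073163e-02 -7.77168290e-05 -6.88948209e-02] [[ 1.24796558e-03 -9.50302634e-01 -3.11325145e-01]
 [ 9.99999061e-01  1.36205910e-03 -1.49052976e-04]
 [ 5.65688681e-04 -3.11324667e-01  9.50303442e-01]] [[326.4568487    0.         324.26534038]
 [  0.         326.4568487  196.83658964]
 [  0.           0.           1.        ]]
[[-9.63029965e-01  2.69393239e-01 -7.53925457e-04]
 [ 2.69394065e-01  9.63029025e-01 -1.39121326e-03]
 [ 3.51268650e-04 -1.54288310e-03 -9.99998748e-01]]
```

```bash
cat >> h.py <<'E'
YAW=-0.09
def frame(yaw):
    Rs=R.from_euler('z',yaw).as_matrix(); s,c=np.sin(.3),np.cos(.3)
    n=Rs@[-s,0,c]; T=Rs@np.array([[-c,0,s],[0,1,0],[-s,0,-c]]); return Rs,n,T
def plan(pos,T,base=None):
    "shift mm and turn deg in tool axes from the commanded (or measured) pose"
    o=ctrl.get_obs(); q=o['eef_rot']; A=R.from_quat(q[[1,2,3,0]]).as_matrix()
    print('t %.2f'%o['time_s'],'eef',o['eef_pos'].round(4),'F',o['wrist_force'].round(1),'open %.2f'%o['opening'])
    print('shift mm',((A.T@(np.array(pos)-o['eef_pos']))*1000).round(1),'turn',np.degrees(R.from_matrix(A.T@T).as_rotvec()).round(2))
E
python3 - <<'E'
from h import *
Rs,n,T=frame(YAW)
stir=np.array([.4695,-.143,.078])
plan(stir+n*.19,T)
E
```

```text
t 0.10 eef [0.1547 0.5534 0.3031] F [ 0.1 -0.3 -0.1] open 1.00
shift mm [-435.6 -596.    44.3] turn [ -1.66 -17.17 -10.38]
```

{"fn": "arm_command", "kwargs": {"series": [[-0.029, -0.04, 0, 0, 0, 0, 0], [-0.058, -0.08, 0, 0, 0, 0, 0], [-0.087, -0.12, 0, 0, 0, 0, 0], [-0.116, -0.16, 0, 0, 0, 0, 0], [-0.145, -0.2, 0, 0, 0, 0, 0]]}}

```text
time_s: 0.6
eef_pos: [0.2406, 0.3203, 0.3035]
eef_rot: [-0.0, 0.135, 0.991, -0.0]
wrist_force: [1.5, 0.3, 0.6]
opening: 0.147
```

{"fn": "arm_command", "kwargs": {"series": [[-0.029, -0.04, 0, 0, 0, 0, 0], [-0.058, -0.08, 0, 0, 0, 0, 0], [-0.087, -0.12, 0, 0, 0, 0, 0], [-0.116, -0.16, 0, 0, 0, 0, 0], [-0.145, -0.2, 0, 0, 0, 0, 0]]}}

```text
time_s: 1.1
eef_pos: [0.3264, 0.0886, 0.304]
eef_rot: [0.001, 0.136, 0.991, 0.0]
wrist_force: [1.9, -0.0, 0.7]
opening: -0.002
```

{"fn": "arm_command", "kwargs": {"series": [[-0.029, -0.04, 0, 0, -3, -2, 0], [-0.058, -0.08, 0.01, 0, -7, -4, 0], [-0.087, -0.12, 0.02, -1, -11, -6, 0], [-0.116, -0.16, 0.03, -1, -14, -8, 0], [-0.145, -0.196, 0.044, -1.7, -17.2, -10.4, 0]]}}

```text
time_s: 1.6
eef_pos: [0.4135, -0.1399, 0.2603]
eef_rot: [0.152, 0.044, 0.987, -0.007]
wrist_force: [1.7, 0.4, -0.1]
opening: 0.006
```

```bash
python3 - <<'E'
from h import *
Rs,n,T=frame(YAW)
stir=np.array([.4695,-.143,.078])
p,d,m=snap('wrist','w0')
plan(stir+n*.19,T)
E
```

```text
t 1.65 eef [ 0.4142 -0.1451  0.258 ] F [-2.2 -6.3 -0.2] open 0.00
shift mm [ 0.7  7.1 -1.8] turn [-0.14  0.37  0.07]
```

```bash
python3 - <<'E'
from h import *
Rs,n,T=frame(YAW)
p,d,m=snap('wrist','w1')
plan(np.array([.4695,-.143,.078])+n*.19,T)
for k,M in masks(p).items():
    for c,a,L in blobs(M,40):
        dd=np.median(d[L]); print(k,c.round(1),a,dd,pt(m,*c,dd).round(4),ray(m,*c,.078).round(4))
E
```

```text
t 1.70 eef [ 0.4129 -0.1419  0.2581] F [-1.1  1.3 -0. ] open -0.00
shift mm [-0.7  4.  -1.2] turn [ 0.03  0.03 -0.31]
green [416.7 188.2] 765 0.2692865 [ 0.4752 -0.0746  0.0765] [ 0.4741 -0.075   0.078 ]
blue [334.6 188.1] 530 0.27014577 [ 0.4697 -0.1421  0.076 ] [ 0.4683 -0.142   0.078 ]
blue [613.3 317.3] 2326 0.3647964 [0.6672 0.1561 0.0808] [0.6717 0.1599 0.078 ]
blue [601.6 381.3] 906 0.59435916 [0.9793 0.3109 0.011 ] [0.8259 0.2071 0.078 ]
orange [272.3 188.2] 544 0.27026856 [ 0.4652 -0.1935  0.0761] [ 0.464 -0.193  0.078]
```

View pics/w1.png

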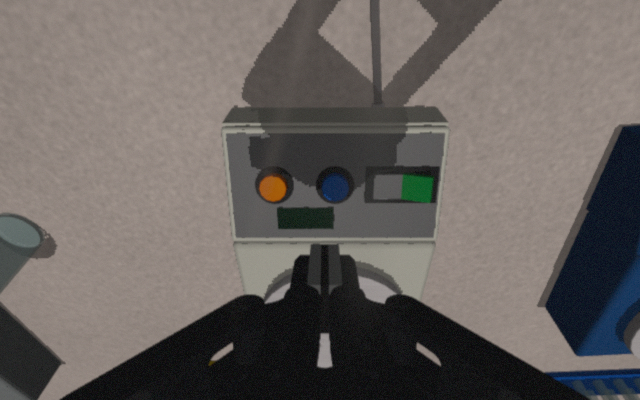

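Wrist view (picture 3): orange at (272,188), blue (335,186), green half (417,188), all clear of the fingers. Positions match the top view within 1 mm. Moving above the green half.

```bash
cat >> h.py <<'E'
YAW=-0.085
Rs,n,T=frame(YAW)
STIR=np.array([.4693,-.1422,.078])-.014*n   # panel points
HEAT=np.array([.4646,-.1938,.078])-.014*n
GREEN=STIR+Rs@[0,.076,0]
def force(): return ctrl.get_obs()['wrist_force']@n
E
python3 - <<'E'
from h import *
plan(GREEN+n*.110,T)
E
```

```text
t 1.70 eef [ 0.4129 -0.1419  0.2581] F [-1.1  1.3 -0. ] open -0.00
shift mm [ 0.4 80.6 92.6] turn [-0.05  0.03 -0.59]
```

{"fn": "arm_command", "kwargs": {"series": [[0, 0.03, 0.01, 0, 0, -0.6, 0], [0, 0.06, 0.03, 0, 0, -0.6, 0], [0, 0.08, 0.06, 0, 0, -0.6, 0], [0, 0.08, 0.092, 0, 0, -0.6, 0], [0, 0.08, 0.092, 0, 0, -0.6, 0]]}}

```text
time_s: 2.2
eef_pos: [0.4453, -0.0576, 0.1681]
eef_rot: [0.146, 0.038, 0.989, -0.004]
wrist_force: [-1.2, 0.5, -0.5]
opening: -0.003
```

```bash
python3 - <<'E'
from h import *
p,d,m=snap('wrist','w2')
plan(GREEN+n*.081,T); print(force())
cv2.imwrite('pics/w2c.png',cv2.resize(p[100:350,220:540,::-1],None,fx=2,fy=2))
E
```

```text
t 2.25 eef [ 0.4461 -0.0584  0.1702] F [ 0.7 -1.   0.4] open 0.00
shift mm [-1.7 -5.6 30. ] turn [ 0.19 -0.26  0.36]
0.11495786990494947
```

View pics/w2c.png

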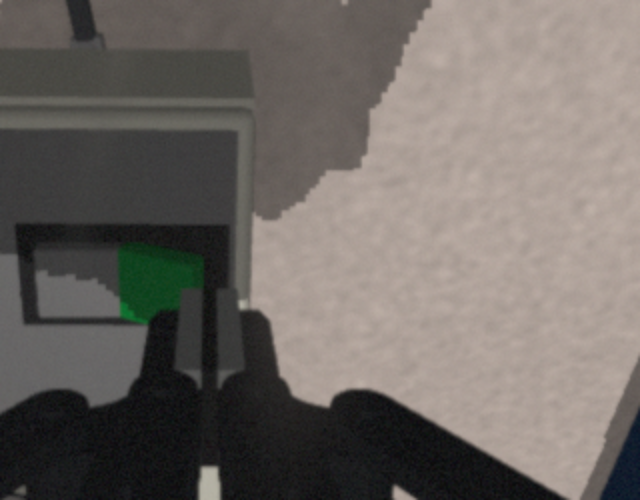

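Crop (picture 4): the finger tips are at about (208,290), roughly 5 mm beyond the green half's outer end, as the numbers say. I'll correct sideways, then push.

{"fn": "arm_command", "kwargs": {"series": [[-0.0015, -0.0055, 0, 0, 0, 0, 0], [-0.0015, -0.0055, 0.005, 0, 0, 0, 0], [-0.0015, -0.0055, 0.01, 0, 0, 0, 0], [-0.0015, -0.0055, 0.014, 0, 0, 0, 0], [-0.0015, -0.0055, 0.018, 0, 0, 0, 0]]}}

```text
time_s: 2.75
eef_pos: [0.454, -0.0663, 0.1555]
eef_rot: [0.15, 0.039, 0.988, -0.007]
wrist_force: [0.4, 0.9, 0.1]
opening: 0.001
```

```bash
python3 - <<'E'
from h import *
plan(GREEN+n*.081,T); print(force())
E
```

```text
t 2.75 eef [ 0.454  -0.0663  0.1555] F [0.4 0.9 0.1] open 0.00
shift mm [ 2.2  1.6 13.4] turn [0.02 0.1  0.29]
-0.03734355730619979
```

{"fn": "arm_command", "kwargs": {"series": [[0.001, 0.0015, 0.003, 0, 0, 0, 0], [0.001, 0.0015, 0.006, 0, 0, 0, 0], [0.001, 0.0015, 0.009, 0, 0, 0, 0], [0.001, 0.0015, 0.011, 0, 0, 0, 0], [0.001, 0.0015, 0.012, 0, 0, 0, 0]]}}

```text
time_s: 3.25
eef_pos: [0.4566, -0.0646, 0.1434]
eef_rot: [0.15, 0.039, 0.988, -0.006]
wrist_force: [-0.2, 2.3, 2.7]
opening: -0.003
```

```bash
python3 - <<'E'
from h import *
plan(GREEN+n*.081,T); print(force())
E
```

```text
t 3.25 eef [ 0.4566 -0.0646  0.1434] F [-0.2  2.3  2.7] open -0.00
shift mm [ 1.  -0.2  1.2] turn [0.05 0.05 0.33]
2.6895090717238626
```

{"fn": "arm_command", "kwargs": {"series": [[0, 0, 0.001, 0, 0, 0, 0], [0, 0, 0.0015, 0, 0, 0, 0], [0, 0, 0.002, 0, 0, 0, 0], [0, 0, 0.002, 0, 0, 0, 0], [0, 0, 0.002, 0, 0, 0, 0]]}}

```text
time_s: 3.75
eef_pos: [0.4571, -0.0648, 0.1418]
eef_rot: [0.15, 0.039, 0.988, -0.006]
wrist_force: [-1.7, 1.7, 3.7]
opening: -0.002
```

```bash
python3 - <<'E'
from h import *
plan(GREEN+n*.081,T); print(force())
E
```

```text
t 3.75 eef [ 0.4571 -0.0648  0.1418] F [-1.7  1.7  3.7] open -0.00
shift mm [ 1.  -0.1 -0.5] turn [0.04 0.06 0.32]
4.0351039585946005
```

{"fn": "arm_command", "kwargs": {"series": [[0, 0, 0.001, 0, 0, 0, 0], [0, 0, 0.0015, 0, 0, 0, 0], [0, 0, 0.002, 0, 0, 0, 0], [0, 0, 0.002, 0, 0, 0, 0], [0, 0, 0.002, 0, 0, 0, 0]]}}

```text
time_s: 4.25
eef_pos: [0.4575, -0.0648, 0.1415]
eef_rot: [0.149, 0.038, 0.988, -0.007]
wrist_force: [-22.9, 4.6, 35.9]
opening: 0.002
```

```bash
python3 - <<'E'
from h import *
plan(GREEN+n*.081,T); print(force())
E
```

```text
t 4.25 eef [ 0.4575 -0.0648  0.1415] F [-22.9   4.6  35.9] open 0.00
shift mm [ 1.3 -0.1 -0.9] turn [0.04 0.01 0.4 ]
41.19167362371377
```

The force jumped to 41 N at the stop, with the tip 7–8 mm off the panel, so the rocker is against its end. Backing off and moving over the stir button.

{"fn": "arm_command", "kwargs": {"series": [[0, 0, -0.012, 0, 0, 0, 0], [0, 0, -0.03, 0, 0, 0, 0], [0, -0.035, -0.045, 0, 0, 0, 0], [0, -0.076, -0.045, 0, 0, 0, 0], [0, -0.076, -0.045, 0, 0, 0, 0]]}}

```text
time_s: 4.75
eef_pos: [0.4392, -0.1442, 0.1845]
eef_rot: [0.152, 0.041, 0.988, -0.009]
wrist_force: [0.4, 0.6, 0.2]
opening: 0.001
```

```bash
python3 - <<'E'
from h import *
p,d,m=snap('wrist','w3')
plan(STIR+n*.090,T); print(force())
cv2.imwrite('pics/w3c.png',cv2.resize(p[80:330,220:540,::-1],None,fx=2,fy=2))
E
```

```text
t 4.80 eef [ 0.4386 -0.1421  0.1835] F [-0.9 -0.6 -0.2] open -0.00
shift mm [ 2.   2.6 33.8] turn [-0.12  0.15  0.1 ]
0.009213147353453077
```

View pics/w3c.png

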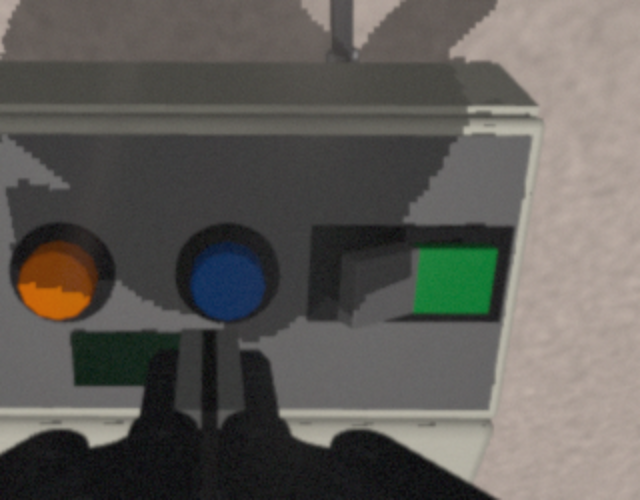

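Picture 5: the green half now lies flat and the grey half stands up, so the rocker is on. The stir cap at (228,280) is slightly right of the finger axis (208), so I'll correct and settle.

{"fn": "arm_command", "kwargs": {"series": [[0.001, 0.003, 0.01, 0, 0, 0, 0], [0.001, 0.003, 0.02, 0, 0, 0, 0], [0.001, 0.003, 0.02, 0, 0, 0, 0], [0.001, 0.003, 0.02, 0, 0, 0, 0], [0.001, 0.003, 0.02, 0, 0, 0, 0]]}}

```text
time_s: 5.3
eef_pos: [0.4438, -0.1363, 0.1634]
eef_rot: [0.15, 0.039, 0.988, -0.006]
wrist_force: [-0.5, -0.0, -0.7]
opening: 0.001
```

```bash
python3 - <<'E'
from h import *
plan(STIR+n*.081,T); print(force())
p,d,m=snap('wrist','w4')
for c,a,L in blobs(masks(p)['blue'],100):
  dd=np.median(d[L]); print(c,a,dd,pt(m,*c,dd).round(4), 'want',(STIR+n*.014).round(4))
plan(STIR+n*.081,T)
E
```

```text
t 5.30 eef [ 0.4438 -0.1363  0.1634] F [-0.5 -0.  -0.7] open 0.00
shift mm [ 0.5 -3.7 22.2] turn [0.07 0.05 0.38]
-0.5128519305558464
[316.54062839 235.01733478] 923 0.17557453 [ 0.4652 -0.1423  0.0743] want [ 0.4693 -0.1422  0.078 ]
t 5.35 eef [ 0.4439 -0.1366  0.1636] F [-0.   0.3 -0.1] open 0.00
shift mm [ 0.7 -3.5 22.4] turn [0.05 0.08 0.37]
```

{"fn": "arm_command", "kwargs": {"series": [[0, -0.0036, 0.005, 0, 0, 0, 0], [0, -0.0036, 0.01, 0, 0, 0, 0], [0, -0.0036, 0.014, 0, 0, 0, 0], [0, -0.0036, 0.018, 0, 0, 0, 0], [0, -0.0036, 0.021, 0, 0, 0, 0]]}}

```text
time_s: 5.85
eef_pos: [0.4496, -0.1411, 0.1431]
eef_rot: [0.15, 0.039, 0.988, -0.006]
wrist_force: [-2.0, -0.3, 2.2]
opening: 0.001
```

```bash
python3 - <<'E'
from h import *
plan(STIR+n*.079,T); print(force())
E
```

```text
t 5.85 eef [ 0.4496 -0.1411  0.1431] F [-2.  -0.3  2.2] open 0.00
shift mm [0.4 0.6 3. ] turn [0.04 0.05 0.31]
2.6684220612428646
```

{"fn": "arm_command", "kwargs": {"series": [[0, 0.0005, 0.001, 0, 0, 0, 0], [0, 0.0005, 0.002, 0, 0, 0, 0], [0, 0.0005, 0.003, 0, 0, 0, 0], [0, 0.0005, 0.003, 0, 0, 0, 0], [0, 0.0005, 0.003, 0, 0, 0, 0]]}}

```text
time_s: 6.35
eef_pos: [0.4506, -0.1404, 0.1406]
eef_rot: [0.15, 0.039, 0.988, -0.006]
wrist_force: [-0.0, -0.4, 0.5]
opening: 0.004
```

```bash
python3 - <<'E'
from h import *
plan(STIR+n*.079,T); print(force())
E
```

```text
t 6.35 eef [ 0.4506 -0.1404  0.1406] F [-0.  -0.4  0.5] open 0.00
shift mm [ 0.5 -0.2  0.4] turn [0.06 0.08 0.3 ]
0.5125808715729805
```

{"fn": "arm_command", "kwargs": {"series": [[0, 0, 0.0005, 0, 0, 0, 0], [0, 0, 0.001, 0, 0, 0, 0], [0, 0, 0.0015, 0, 0, 0, 0], [0, 0, 0.0015, 0, 0, 0, 0], [0, 0, 0.0015, 0, 0, 0, 0]]}}

```text
time_s: 6.85
eef_pos: [0.4509, -0.1405, 0.1396]
eef_rot: [0.15, 0.039, 0.988, -0.006]
wrist_force: [-6.7, 1.2, 10.3]
opening: -0.005
```

```bash
python3 - <<'E'
from h import *
plan(STIR+n*.079,T); print(force())
E
```

```text
t 6.85 eef [ 0.4509 -0.1405  0.1396] F [-6.7  1.2 10.3] open -0.01
shift mm [ 0.6 -0.1 -0.7] turn [0.05 0.06 0.34]
11.836131497503589
```

{"fn": "arm_command", "kwargs": {"series": [[0, 0, 0.0005, 0, 0, 0, 0], [0, 0, 0.001, 0, 0, 0, 0], [0, 0, 0.001, 0, 0, 0, 0], [0, 0, 0.001, 0, 0, 0, 0], [0, 0, 0.001, 0, 0, 0, 0]]}}

```text
time_s: 7.35
eef_pos: [0.4511, -0.1405, 0.1394]
eef_rot: [0.15, 0.039, 0.988, -0.006]
wrist_force: [-14.6, 3.5, 23.0]
opening: -0.001
```

```bash
python3 - <<'E'
from h import *
plan(STIR+n*.079,T); print(force())
E
```

```text
t 7.35 eef [ 0.4511 -0.1405  0.1394] F [-14.6   3.5  23. ] open -0.00
shift mm [ 0.7 -0.1 -1. ] turn [0.06 0.05 0.38]
26.344036615973152
```

The stop is firm: 12 N rising to 26 N with 0.2 mm of travel. Backing off and going over the heat button (about 52 mm to -y).

{"fn": "arm_command", "kwargs": {"series": [[0, 0, -0.015, 0, 0, 0, 0], [0, -0.02, -0.035, 0, 0, 0, 0], [0, -0.052, -0.04, 0, 0, 0, 0], [0, -0.052, -0.04, 0, 0, 0, 0], [0, -0.052, -0.04, 0, 0, 0, 0]]}}

```text
time_s: 7.85
eef_pos: [0.4351, -0.1919, 0.1764]
eef_rot: [0.15, 0.04, 0.988, -0.006]
wrist_force: [0.4, -0.3, -1.0]
opening: 0.0
```

```bash
python3 - <<'E'
from h import *
plan(HEAT+n*.081,T)
p,d,m=snap('wrist','w5')
for c,a,L in blobs(masks(p)['orange'],100):
  dd=np.median(d[L]); print(c,a,dd,pt(m,*c,dd).round(4), 'want',(HEAT+n*.014).round(4))
plan(HEAT+n*.081,T)
cv2.imwrite('pics/w5c.png',cv2.resize(p[80:330,220:540,::-1],None,fx=2,fy=2))
E
```

```text
t 7.85 eef [ 0.4351 -0.1919  0.1764] F [ 0.4 -0.3 -1. ] open 0.00
shift mm [ 0.9  0.6 35.7] turn [0.03 0.07 0.21]
[325.69920545 230.43927355] 881 0.18899834 [ 0.4639 -0.1935  0.0758] want [ 0.4646 -0.1938  0.078 ]
t 7.90 eef [ 0.4349 -0.1911  0.1759] F [-0.5 -0.6 -0.8] open 0.00
shift mm [ 0.5 -0.3 35.4] turn [0.08 0.02 0.26]
```

View pics/w5c.png

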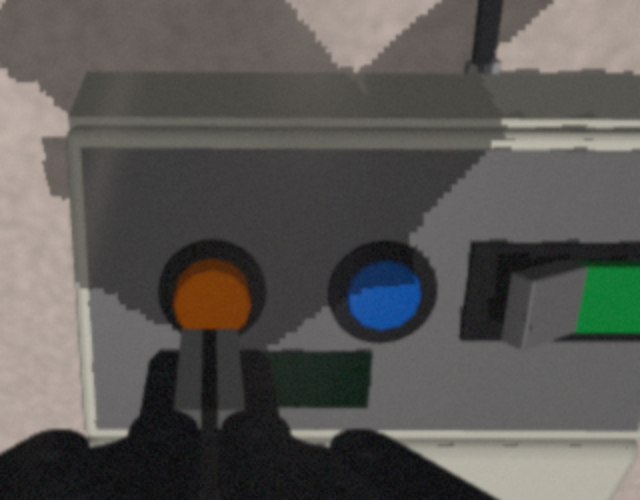

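Picture 6: the blue cap (384,295) is sunk to match its collar, the rocker is on, and the finger axis lies on the orange cap (210,295). Pressing heat.

{"fn": "arm_command", "kwargs": {"series": [[0.0005, 0, 0.01, 0, 0, 0, 0], [0.0005, 0, 0.02, 0, 0, 0, 0], [0.0005, 0, 0.028, 0, 0, 0, 0], [0.0005, 0, 0.032, 0, 0, 0, 0], [0.0005, 0, 0.035, 0, 0, 0, 0]]}}

```text
time_s: 8.4
eef_pos: [0.4448, -0.1915, 0.1418]
eef_rot: [0.149, 0.039, 0.988, -0.005]
wrist_force: [-2.0, 2.5, 2.0]
opening: -0.002
```

{"fn": "arm_command", "kwargs": {"series": [[0, 0, 0.001, 0, 0, 0, 0], [0, 0, 0.002, 0, 0, 0, 0], [0, 0, 0.003, 0, 0, 0, 0], [0, 0, 0.003, 0, 0, 0, 0], [0, 0, 0.003, 0, 0, 0, 0]]}}

```text
time_s: 8.9
eef_pos: [0.4464, -0.1929, 0.1404]
eef_rot: [0.15, 0.039, 0.988, -0.007]
wrist_force: [0.3, 0.2, -0.5]
opening: -0.002
```

```bash
python3 - <<'E'
from h import *
plan(HEAT+n*.079,T); print(force())
E
```

```text
t 8.90 eef [ 0.4464 -0.1929  0.1404] F [ 0.3  0.2 -0.5] open -0.00
shift mm [1.  0.6 0. ] turn [-0.03  0.13  0.31]
-0.5463413186239724
```

{"fn": "arm_command", "kwargs": {"series": [[0, 0, 0.0005, 0, 0, 0, 0], [0, 0, 0.001, 0, 0, 0, 0], [0, 0, 0.0015, 0, 0, 0, 0], [0, 0, 0.0015, 0, 0, 0, 0], [0, 0, 0.0015, 0, 0, 0, 0]]}}

```text
time_s: 9.4
eef_pos: [0.4467, -0.1929, 0.1396]
eef_rot: [0.15, 0.039, 0.988, -0.007]
wrist_force: [-8.1, 1.6, 12.9]
opening: 0.003
```

{"fn": "arm_command", "kwargs": {"series": [[0, 0, 0.0005, 0, 0, 0, 0], [0, 0, 0.001, 0, 0, 0, 0], [0, 0, 0.001, 0, 0, 0, 0], [0, 0, 0.001, 0, 0, 0, 0], [0, 0, 0.001, 0, 0, 0, 0]]}}

```text
time_s: 9.9
eef_pos: [0.4469, -0.193, 0.1394]
eef_rot: [0.15, 0.039, 0.988, -0.007]
wrist_force: [-15.3, 4.1, 25.2]
opening: 0.005
```

```bash
python3 - <<'E'
from h import *
plan(HEAT+n*.079,T); print(force())
E
```

```text
t 9.90 eef [ 0.4469 -0.193   0.1394] F [-15.3   4.1  25.2] open 0.00
shift mm [ 1.2  0.7 -1.1] turn [-0.01  0.1   0.39]
28.68719900269548
```

Same stop depth as the stir button (z 0.1394, 29 N). Retreating along the normal and checking.

{"fn": "arm_command", "kwargs": {"series": [[0, 0, -0.02, 0, 0, 0, 0], [0, 0, -0.06, 0, 0, 0, 0], [0, 0.02, -0.1, 0, 0, 0, 0], [0, 0.055, -0.11, 0, 0, 0, 0], [0, 0.055, -0.11, 0, 0, 0, 0]]}}

```text
time_s: 10.4
eef_pos: [0.419, -0.133, 0.2447]
eef_rot: [0.152, 0.038, 0.988, -0.007]
wrist_force: [0.3, -0.8, -0.4]
opening: -0.003
```

{"fn": "arm_command", "kwargs": {"series": [[0, 0, 0, 0, 0, 0, 0], [0, 0, 0, 0, 0, 0, 0], [0, 0, 0, 0, 0, 0, 0], [0, 0, 0, 0, 0, 0, 0], [0, 0, 0, 0, 0, 0, 0]]}}

```text
time_s: 10.9
eef_pos: [0.4185, -0.1354, 0.2421]
eef_rot: [0.149, 0.04, 0.988, -0.006]
wrist_force: [0.9, 0.8, 0.0]
opening: 0.003
```

```bash
python3 - <<'E'
from h import *
p,d,m=snap('wrist','w6')
for k,M in masks(p).items():
  for c,a,L in blobs(M,100):
    if c[1]<240:
      dd=np.median(d[L]); P=pt(m,*c,dd); print(k,c.round(),P.round(4),'off panel mm',round((P-STIR)@n*1000,1))
A=p[80:330,160:480,::-1]
t,dt,mt=snap('top','top1'); s,ds,ms=snap('scene','scene1')
b=cv2.imread('pics/top0.png')
df=np.abs(t[:,:,::-1].astype(int)-b).max(2)>60
for c,a,L in blobs(df,25): print('changed',c.round(),a)
cv2.imwrite('pics/end.png',np.vstack([cv2.resize(A,(640,500))[100:360],cv2.resize(t[80:250,100:540,::-1],(640,247))]))
o=ctrl.get_obs();print(o['time_s'],o['eef_pos'],o['wrist_force'])
E
```

```text
green [409. 196.] [ 0.4772 -0.0722  0.071 ] off panel mm 6.7
blue [321. 195.] [ 0.472  -0.1421  0.0692] off panel mm 4.8
orange [257. 194.] [ 0.4674 -0.1937  0.0691] off panel mm 4.7
changed [276. 313.] 14612
changed [ 58. 366.] 6566
changed [333. 361.] 71
changed [359. 386.] 100
11.05 [ 0.41860418 -0.13514429  0.2424311 ] [-0.09223814  0.3929902   0.83336565]
```

View pics/end.png

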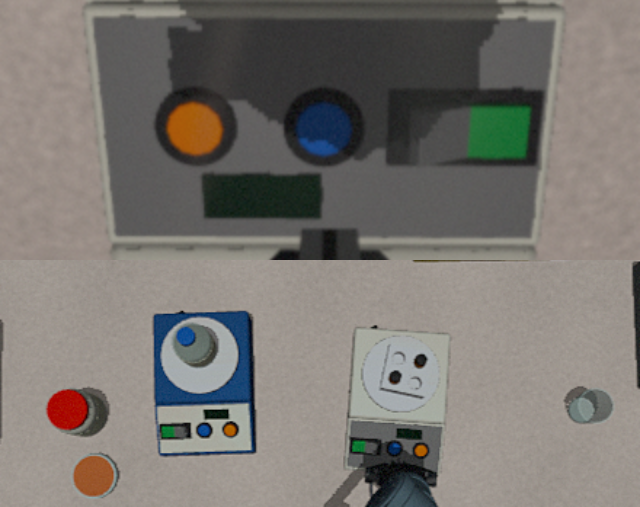

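Picture 7 shows both caps sunk (orange (195,130), blue (323,130)) and the green half flat. The faces read 6.7, 4.8 and 4.7 mm off the panel; the text gives 8, 6 and 6, so all three share an offset of about -1.3 mm. Nothing else has moved.

```bash
python3 -c "
from bench import ctrl
print(ctrl.hand_in())"
```

```text
the job is handed in; nothing more can be done
None
```

The white stirrer is started and the job is handed in at about 11 s. With the fingers shut, I pressed the green end of the rocker, then the blue stir button, then the orange heat button. Each went to a firm stop, at 41 N, 26 N and 29 N.

**Last checks:**
- **Controls:** the final wrist picture shows the green half flat and both caps sunk. Their faces measured 6.7, 4.8 and 4.7 mm off the panel, where the text gives 8, 6 and 6. All three are low by about 1.3 mm, which I put down to calibration.
- **Rest of the scene:** comparing the top pictures from before and after, the only changes were at the robot arm and its shadow. The arm hid the spatula at the end, so I couldn't check it there, but the fingers never went near it.
- **Hand:** it stands clear, with the fingertips about 11 cm above the controls and the wrist force near zero.

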